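Push the stuck stone core out of the core barrel

TASK

A stone sample core is stuck in the steel core barrel clamped in the green-collared stand. Take the orange-handled push rod from its wooden holder, gently find the off-centre knock-out hole in the barrel's brass cap with its tip, and push the core out of the bottom into the tray using light force only. Then put the rod back upright in its holder, fully down; do not touch the core with the gripper, and leave everything else on the table where it is.

Things in the scene. Friction and masses are not known exactly. Their poses are not given: they have to be found in the camera images.
- stand: Core stand, fixed: grey base 130 (x) x 165 mm (y) with a blue open tray centred on the origin (116 x 104 mm, rim 30 mm and grey foam floor 15.5 mm above the table), a steel column at its +y side (77 mm from the origin, 120 mm high) and a green collar that holds the core barrel upright. Origin on the table under the barrel's axis, z up
- barrel_mouth (a point): centre of the open lower end of the barrel, 62 mm above the table. The barrel is a steel tube 37 mm across, bore 32 mm, under a brass cap. Two rubber pads in the bore, 68 to 96 mm above the table, grip the core: 4 to 15 N is needed to slide it (most near the end), and it drops free when its top has passed below the pads. More than 20 N on the core damages it
- cap_top (a point): point on the barrel's axis at the flat top of its square brass cap (42 x 42 x 8 mm), 130 mm above the table, collar unloaded. The cap has one round through-hole, 13 mm across, 1 mm chamfer, its centre 8 mm from this point. The barrel is clamped at any turn, so the hole's direction is in no pose given here: it can be seen from above and felt
- collar (a point): point on the barrel's axis in the middle of the green collar, 103 mm above the table, collar unloaded (fixed to the stand). The collar is sprung: pushed down, the barrel begins to give at about 2 N, then sinks 1 mm for each further 2 N, 12 mm at most, and springs back up. More than 20 N on the barrel or cap damages it
- core: the stuck core: a reddish stone cylinder 30 mm across and 32 mm long, about 60 g; origin at the centre of its lower end face, z along its axis. At the start it is upright in the barrel, its lower end 64 to 80 mm above the table
- core_center (a point): centre of the core, 16 mm from either end
- rod: push rod, upright: origin on its axis at the underside of its flange; z up along the handle. Aluminium shank 10 mm across reaching 85 mm below the origin, flange 24 mm across and 5 mm thick above the origin, then a square orange handle 18 x 18 mm (sides along its x and y) from 5 to 55 mm above the origin. 120 g
- rod_tip (a point): centre of the flat lower end of the push rod's shank, 85 mm below the rod's origin
- holder: wooden rod holder, fixed to the table: base 90 x 100 mm, a top plate 70 x 90 mm whose upper face is 100 mm above the table, 12 mm thick, with a 16 mm through-hole at its centre in which the rod hangs by its flange. Origin on the table under the hole, z up
- holder_hole (a point): centre of the holder's hole at the plate's upper face, 100 mm above the table; the rod's origin lies here when it is fully down
- sherd_a: a flat reddish pot sherd about 75 x 55 x 7 mm, lying. Leave alone
- sherd_b: a flat grey-brown pot sherd about 75 x 55 x 7 mm, lying. Leave alone
- spare_core: a grey stone core 30 mm across and 45 mm high, standing on the cloth; not the stuck one. Leave alone
- jar: a small closed sample jar 44 mm across, 60 mm high, white cap. Leave alone
- brush: a wooden cleaning brush 190 mm long, lying. Leave alone
- scalebar: a white scale bar 150 x 20 x 6 mm, lying. Leave alone
Things that resemble listed ones, but are neither listed nor needed, are in the scene too. There is more than one size of the rod; the job needs the smallest.

How it is judged:
On the way, in this order (a step that is already met when the one before it is completed fails the run):
1. the rod's tip is through the cap's hole, inside the barrel (at least 12 mm below the cap's top face, above the barrel's mouth) (z of rod_tip in the frame of stand between 0.06 and 0.118 m and horizontal distance between rod_tip and cap_top below 0.016 m), for 0.1 s.
2. the core has come out of the bottom of the barrel and lies in the stand's tray (z of core_center in the frame of stand below 0.042 m and x of core_center in the frame of stand between -0.058 and 0.058 m and y of core_center in the frame of stand between -0.052 and 0.052 m), for 0.2 s.
At the end, for the whole second after the job is handed in: The core rests at stillness in the stand's tray (its centre under 42 mm above the table and within the tray's rim), and the rod hangs upright (within 0.12 rad) and still in the holder, fully down: its origin within 6 mm of the hole's centre at the plate's face. All released (all of step 2 and linear speed of each of core, rod below 0.02 m/s and distance between rod and holder_hole below 0.006 m and angle between rod's own z axis and vertical below 0.12 rad); the robot touches nothing.
It fails at once if the rod presses the barrel, cap or stand with more than 22 N (contact force between rod and stand above 22 N).
It fails at once if the rod presses the core with more than 22 N (contact force between rod and core above 22 N).
It fails at once if the gripper touches the core (contact force between the fingers and core above 0.3 N).
It fails at once if another thing on the table is moved by more than 15 mm (distance of any of sherd_a, sherd_b, spare_core, jar, brush, scalebar from where it was at the start of the episode above 0.015 m).
It also fails if it takes over 72 s, if anything falls off the work surface, if the arm or the gripper's body presses on something with over 40 N, if the wrist force passes 120 N, or if a joint passes its speed limit or range.

ROBOT

A 6-joint arm with a two-finger parallel gripper is mounted at the origin on the work surface. World frame = base frame: x ahead of the robot, y to its left, z up, the work surface at z = 0. Lengths are in m, angles in rad, forces in N, time in s.
With the tool pointing down it reaches from about 0.25 to 0.775 m from the base axis. Payload 4 kg.
Tool frame: the origin (TCP) lies at the very end of the fingers, on their centre line; the grasp point (between the pads) lies 19 mm behind it; z points along the fingers, y is the line along which they close (so a half turn about z gives the same grasp; the last joint's range is limited). The gripper opens to 94 mm and grips with 3 to 60 N. Pads are 16 mm wide; open, the fingers measure 119 mm over their backs; the gripper's body (75 mm by 177 mm) begins 78 mm behind the grasp point.
Start: joints at [-1.375, 0.087, 1.371, -0, 1.684, -0.103], TCP at [0.162, -0.526, 0.206] pointing down, gripper open.
Joint ranges: [-3.1, 3.1], [-0.76, 2.03], [0.27, 2.55], [-1.08, 4.22], [0.17, 2.65], [-2.57, 2.57]. Speed limits (rad/s): [2.79, 2.79, 3.14, 3.14, 3.14, 3.14].

INTERFACE

Orientations are given as [roll, pitch, yaw] about the fixed x, y, z axes, in that order (R = Rz(yaw) Ry(pitch) Rx(roll)).
In Python, from bench import robot gives the robot as it stands. The module is installed in compiled form; this text tells all that it offers.
- The arm moves only by the tool move_arm, never from a script. Its argument "deltas" is one flat list of numbers, 7 for each row, row after row: the turn, a rotation vector about the tool's x, y, z in rad, then the shift along the tool's x, y, z in cm, then the closure, from -1 (fully open) to 1 (shut). A call has 1 to 8 rows; each row is the pose to reach, as a shift and turn from the pose commanded when the call began, along the tool's axes at that moment; what a row does not reach only later rows make up. A row lasts 1/10 s, in which the tool goes at most 50 mm and 8.59 degrees, less where a joint would pass 70% of its speed; a pose out of reach is approached as far as the arm can. A call with a gripper value outside its range is refused whole. The fingers move at their own pace and stop on an object; the grip force is fixed at half the most. Time passes only in rows, so rows that repeat a pose let the fingers close. It gives the time, the measured TCP pose, the force, the opening and the grip force at its end, in the units of the state.
- robot.get_obs(): the state, without advancing time (a new reading comes with each control period).
- robot.snapshot(name): name is "side" or "top"; returns a dict with "image" (480x640x3 uint8, red, green, blue), "depth" (480x640 float32, m along the optical axis (not along the pixel's ray), 0 where there is no reading), "fov_y" (degrees; the focal length in pixels is half the picture's height over the tangent of half this angle, whatever the lens; pixels are square), "cx", "cy" (the principal point, pixels), "D" ([k1, k2, p1, p2, k3] as OpenCV has them; the pictures are not rectified), "origin" and "orientation" of the camera in the world. Camera axes: x right, y up, looking along -z (the intrinsics and any distortion apply to the point x, -y, -z); pixel columns grow to the right and rows downward; lengths in m; the calibration is good to about 2 mm. A picture is of the moment at which its call begins.
- robot.close_job(): hands the job in; it is judged then, once.
The state is a dict: "time": time; "joint_positions": joint angles; "qvel": joint speeds; "joint_torque": joint torques, N m; "tool_pos": TCP position; "ee_rot": TCP orientation; "wrist_force": force on the tool from outside, world axes, zero at the start; "wrist_torque": the same for the moment, N m; "width": finger opening in m; "finger_force": force on a finger pad.
Only numpy, scipy, OpenCV 4.12 (cv2) and the standard library are available. Lean on these libraries where they do the work, as an engineer would, in place of code of your own. Each camera call takes 0.05 s, during which the arm holds its last target. There are 200 camera calls.

## Working session

There is one attempt and no reset: what is moved stays moved. The work goes in short steps, Python scripts to look and compute and a tool call to move; the robot and the scene stay as the last step left them, time stands still between calls to the robot, and variables do not carry over. Pictures are saved under pics/ and viewed, at most 10 in all, crops included, and the job is handed in when it is done.

Besides the shell and the picture viewer there is one more tool, called after "Call:" as name(argument=value, ...) on one line, values as JSON. move_arm: Moves the arm, as the interface text tells. Its arguments: {"type":"object","properties":{"deltas":{"type":"array","items":{"type":"number"}}},"required":["deltas"]}

```bash
mkdir -p pics
cat > h.py <<'E'
import numpy as np, cv2
from scipy.spatial.transform import Rotation as R
from bench import robot
def cam(s):
    H=s["image"].shape[0]; f=H/2/np.tan(np.radians(s["fov_y"])/2)
    K=np.array([[f,0,s["cx"]],[0,f,s["cy"]],[0,0,1.]])
    o=np.array(s["orientation"],float)
    M=o if o.shape==(3,3) else (R.from_euler('xyz',o).as_matrix() if o.size==3 else R.from_quat(o).as_matrix())
    return K,np.array(s["D"],float),M,np.array(s["origin"],float)
def rays(s,px):
    K,D,M,o=cam(s)
    n=cv2.undistortPoints(np.array(px,float).reshape(-1,1,2),K,D).reshape(-1,2)
    d=np.c_[n[:,0],-n[:,1],-np.ones(len(n))]
    return o,d@M.T
def plane(s,px,z):
    o,d=rays(s,px); return o+d*((z-o[2])/d[:,2])[:,None]
def cloud(s,px):
    o,d=rays(s,px); p=np.array(px).astype(int); return o+d*s["depth"][p[:,1],p[:,0]][:,None]
def proj(s,P):
    K,D,M,o=cam(s); c=(np.atleast_2d(P)-o)@M; c=c*[1,-1,-1]
    return cv2.projectPoints(c,np.zeros(3),np.zeros(3),K,D)[0].reshape(-1,2)
def save(s,name): cv2.imwrite(f"pics/{name}.png",s["image"][:,:,::-1])
E
python3 - <<'E'
from h import *
import pickle
for n in("top","side"):
    s=robot.snapshot(n); save(s,n+"0"); pickle.dump(s,open(n+"0.pkl","wb"))
    print(n,s["fov_y"],s["cx"],s["cy"],s["D"],s["origin"],s["orientation"])
o=robot.get_obs();print(o)
E
```

```text
top 45.03288246508909 322.7172876230938 237.41238178163152 [0.0644975 0.        0.        0.        0.       ] [ 0.52193937 -0.01245991  1.29940331] [ 0.03064194  0.00560564 -1.55797814]
side 46.44309244817284 307.2700387402842 249.7557149544183 [-0.13891975  0.          0.          0.          0.        ] [0.18282066 0.92404236 0.74668701] [ 0.99490959 -0.01839941 -2.73106074]
{'time': 0.1, 'joint_positions': array([-1.37509488e+00,  8.78653475e-02,  1.37205247e+00,  3.73752276e-05,
        1.68359791e+00, -1.03088738e-01]), 'qvel': array([-0.00067695, -0.00138815, -0.00352267,  0.00070378, -0.00122737,
        0.00136748]), 'joint_torque': array([ 3.27926224e-03, -3.41251659e+01, -3.03303123e+01,  7.21464213e-02,
        3.04314983e-02, -9.37540153e-05]), 'tool_pos': array([ 0.16182127, -0.52515753,  0.20445552]), 'ee_rot': array([-3.13968361e+00, -2.34845066e-04,  2.98794137e-01]), 'wrist_force': array([-0.13400851,  0.20949273,  0.15665581]), 'wrist_torque': array([0.00928495, 0.01611895, 0.00986018]), 'finger_force': 0.0, 'width': 0.09419582037136243}
```

View pics/top0.png

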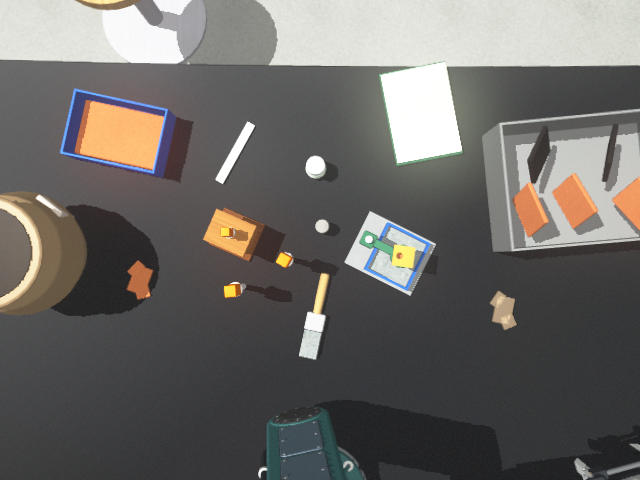

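View pics/side0.png

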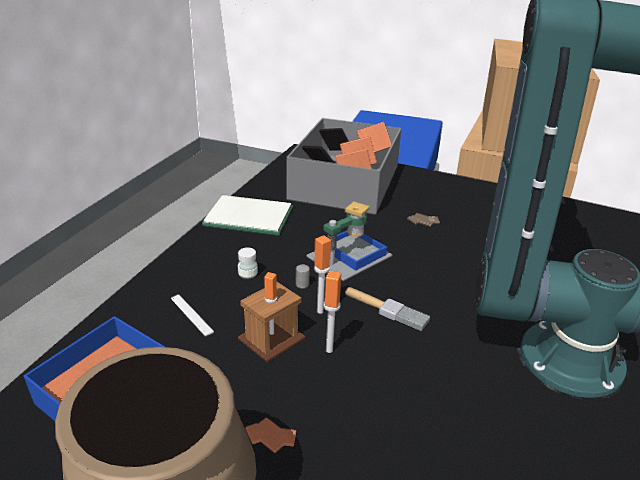

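The top view shows the stand with its cap at about (403,256) and a dark hole near (399,256). The holder and its rod are at (230,232), with two larger rods free-standing at (285,260) and (233,291). I'll zoom in and measure.

```bash
cat > m.py <<'E'
from h import *
import pickle
t=pickle.load(open("top0.pkl","rb")); s=pickle.load(open("side0.pkl","rb"))
def crop(im,x,y,w,h,k): return cv2.resize(im[y:y+h,x:x+w,::-1],None,fx=k,fy=k,interpolation=cv2.INTER_NEAREST)
A=crop(t["image"],375,225,60,60,6);B=crop(t["image"],195,200,60,60,6)
C=crop(s["image"],225,260,90,90,4);D=crop(s["image"],320,190,90,90,4)
cv2.imwrite("pics/crop0.png",cv2.resize(np.vstack([np.hstack([A,B]),np.hstack([C,D])]),(600,600)) )
hsv=cv2.cvtColor(t["image"],cv2.COLOR_RGB2HSV)
def top_mask(lo,hi,box,name,z):
    x,y,w,h=box; m=np.zeros(hsv.shape[:2],np.uint8); m[y:y+h,x:x+w]=cv2.inRange(hsv,lo,hi)[y:y+h,x:x+w]
    cs=sorted(cv2.findContours(m,cv2.RETR_EXTERNAL,cv2.CHAIN_APPROX_NONE)[0],key=cv2.contourArea)
    c=cs[-1]; r=cv2.minAreaRect(c); P=plane(t,cv2.boxPoints(r),z)
    ce=plane(t,[r[0]],z)[0]; e=P[1]-P[0]; e2=P[2]-P[1]
    print(name,"px",np.round(r[0],1),"c",ce.round(4),"sides",np.linalg.norm(e).round(4),np.linalg.norm(e2).round(4),"ang",np.degrees(np.arctan2(e[1],e[0])).round(1))
print(hsv[245:268:3,390:418:3].tolist())
print(hsv[226:240:3,218:240:3].tolist())
for b,n in(((385,235,40,40),"cap"),):top_mask((18,120,120),(32,255,255),b,n,.13)
for b,n,z in(((217,220,22,20),"rod",.155),((275,248,22,22),"r2",.2),((222,280,22,22),"r3",.2)):top_mask((14,170,215),(25,255,255),b,n,z)
top_mask((5,80,60),(16,255,230),(195,200,75,70),"plate",.1)
top_mask((100,100,60),(125,255,255),(340,205,100,95),"rim",.03)
E
python3 m.py
```

```text
[[[68, 15, 136], [54, 9, 139], [28, 132, 255], [27, 108, 253], [40, 92, 211], [60, 39, 190], [60, 6, 228], [75, 7, 233], [75, 12, 216], [71, 13, 215]], [[74, 110, 185], [45, 83, 163], [28, 131, 255], [28, 130, 255], [29, 128, 255], [28, 132, 255], [28, 132, 254], [28, 135, 254], [28, 132, 254], [73, 10, 221]], [[73, 105, 185], [26, 124, 233], [28, 133, 255], [28, 133, 254], [28, 131, 255], [28, 135, 255], [28, 133, 254], [28, 136, 254], [25, 123, 246], [60, 8, 130]], [[73, 88, 145], [27, 131, 251], [20, 150, 238], [10, 146, 188], [23, 146, 248], [28, 134, 254], [28, 131, 254], [28, 135, 254], [24, 116, 237], [68, 8, 135]], [[72, 58, 158], [26, 136, 253], [22, 147, 241], [10, 147, 184], [23, 145, 251], [28, 132, 255], [28, 138, 254], [27, 138, 254], [20, 97, 206], [70, 6, 133]], [[71, 22, 183], [28, 136, 254], [28, 133, 254], [28, 136, 255], [28, 134, 255], [28, 136, 254], [27, 136, 254], [28, 137, 254], [26, 38, 148], [72, 10, 131]], [[75, 9, 220], [28, 135, 254], [28, 133, 255], [28, 133, 255], [28, 132, 255], [28, 134, 254], [27, 136, 254], [28, 135, 254], [68, 7, 137], [110, 98, 1
[... 568 characters left out ...]
 [25, 171, 255], [24, 180, 255], [23, 192, 255], [13, 204, 159], [13, 97, 181], [14, 153, 160], [14, 155, 158]], [[17, 152, 246], [18, 149, 249], [17, 151, 247], [19, 106, 248], [13, 79, 203], [14, 149, 176], [14, 155, 164], [14, 155, 156]]]
cap px [402.9 256. ] c [ 0.5223 -0.1675  0.13  ] sides 0.0415 0.0426 ang -6.6
rod px [224. 231.] c [0.5671 0.1897 0.155 ] sides 0.0158 0.0158 ang -89.3
r2 px [282.9 259.5] c [0.5126 0.0692 0.2   ] sides 0.0214 0.0222 ang -30.1
r3 px [229.6 290.7] c [0.4525 0.169  0.2   ] sides 0.0217 0.0217 ang -83.0
plate px [235.4 233.5] c [0.5643 0.1757 0.1   ] sides 0.0842 0.1187 ang -22.4
rim px [396.8 255.9] c [ 0.5223 -0.1674  0.03  ] sides 0.1157 0.1043 ang -25.9
```

View pics/crop0.png

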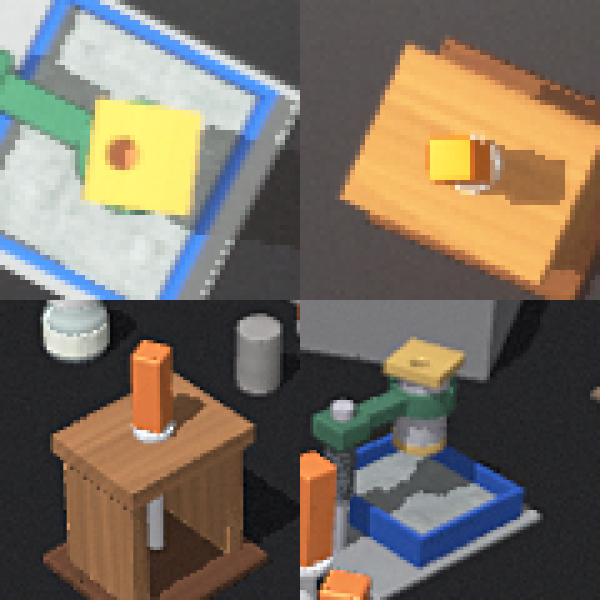

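The crop shows the cap hole on the cap's left side (about px 399.5,255.5), which is +y in the world. The small rod hangs fully down in the holder. Next I'll refine these positions using both views.

```bash
cat > m2.py <<'E'
from h import *
import pickle
t=pickle.load(open("top0.pkl","rb")); s=pickle.load(open("side0.pkl","rb"))
h=cv2.cvtColor(t["image"],cv2.COLOR_RGB2HSV).astype(int); im=t["image"].astype(float)
# cap: hole centroid weighted by darkness within cap
ys,xs=np.mgrid[247:265,394:405]
w=np.clip(245-im[247:265,394:405,1]-10,0,None); g=im[247:265,394:405,1]
w=np.clip(np.median(g)-15-g,0,None)*((abs(xs-399.5)<6)&(abs(ys-255.5)<6))
hp=[(xs*w).sum()/w.sum(),(ys*w).sum()/w.sum()]
m=(((h[...,0]>17)&(h[...,0]<33)&(h[...,1]>85)&(h[...,2]>200))*255).astype(np.uint8)
mc=np.zeros_like(m);mc[235:275,385:425]=m[235:275,385:425]
c=max(cv2.findContours(mc,0,1)[0],key=cv2.contourArea); r=cv2.minAreaRect(c)
hull=cv2.moments(cv2.convexHull(c)); cc=[hull["m10"]/hull["m00"],hull["m01"]/hull["m00"]]
H,C=plane(t,[hp,cc],.13); print("hole px",hp,"cap",cc,r,"H",H,"C",C,"d",np.linalg.norm(H-C)); 
print("depth cap",cloud(t,[[410,256],[408,262]])[:,2])
m=(((h[...,0]>=20)&(h[...,0]<33)&(h[...,1]>140)&(h[...,2]>225))*255).astype(np.uint8)
for b,z in(((215,220,25,22),.155),((272,248,26,22),.2),((220,280,26,22),.2)):
    x,y,ww,hh=b; mc=np.zeros_like(m);mc[y:y+hh,x:x+ww]=m[y:y+hh,x:x+ww]
    c=max(cv2.findContours(mc,0,1)[0],key=cv2.contourArea); r=cv2.minAreaRect(c)
    zz=cloud(t,[r[0]])[0]; P=plane(t,[r[0]],zz[2] if zz[2]>.05 else z)[0]
    bp=plane(t,cv2.boxPoints(r),z); print("rod",r,"P",P,"depthpt",zz, "at z",plane(t,[r[0]],z)[0], np.degrees(np.arctan2(*(bp[1]-bp[0])[[1,0]])))
# side check: reproject
for n,P in(("cap",[C[0],C[1],.13]),("hole",H)): print("side",n,proj(s,P))
# side: handle contour of the holder rod
hs=cv2.cvtColor(s["image"],cv2.COLOR_RGB2HSV)
ms=cv2.inRange(hs,(3,190,140),(14,255,255)); 
for b in((258,268,25,40),(310,232,25,45),(320,268,25,45)):
    x,y,ww,hh=b; q=np.zeros_like(ms);q[y:y+hh,x:x+ww]=ms[y:y+hh,x:x+ww]; yy,xx=np.nonzero(q)
    print("side handle x",xx.min(),xx.max(),"y",yy.min(),yy.max(),"mean",xx.mean(),yy.mean(), "cloud z",np.percentile(cloud(s,np.c_[xx,yy])[:,2],[2,98]))
hy,hx=np.mgrid[200:216,344:372];
E
python3 m2.py
```

```text
hole px [np.float64(398.7093874833555), np.float64(255.23535286284954)] cap [403.1684007707129, 256.0146435452794] ((403.28997802734375, 255.96998596191406), (21.77889060974121, 20.7889404296875), 8.130102157592773) H [ 0.52370388 -0.15903099  0.13      ] C [ 0.52225442 -0.16799986  0.13      ] d 0.009085234804397069
depth cap [0.1288059 0.1298002]
rod ((224.5, 231.5), (7.0, 7.0), 90.0) P [0.56627694 0.1891646  0.15217978] depthpt [0.56627694 0.1891646  0.15217978] at z [0.56616794 0.18866894 0.155     ] -89.26036554899201
rod ((282.5000305175781, 259.5000305175781), (10.28591251373291, 10.28591251373291), 26.56505012512207) P [0.51249171 0.0714068  0.18003336] depthpt [0.51249171 0.0714068  0.18003336] at z [0.51266024 0.06991084 0.2       ] -25.71895690253939
rod ((229.0, 290.5), (10.0, 11.0), 0.0) P [0.45164654 0.17327919 0.1812092 ] depthpt [0.45164654 0.17327919 0.1812092 ] at z [0.45282778 0.17015792 0.2       ] 1.1479863989841812
side cap [[356.26110808 206.48856775]]
side hole [[354.38025211 208.04242784]]
side handle x 265 273 y 277 299 mean 269.75 296.0833333333333 cloud z [0.10716354 0.14706523]
side handle x 315 329 y 243 276 mean 322.5 261.29545454545456 cloud z [0.11814854 0.17370964]
side handle x 320 335 y 268 307 mean 327.375 294.375 cloud z [0.11691798 0.1609738 ]
```

Run:
```python
from h import *
import pickle
t=pickle.load(open("top0.pkl","rb")); s=pickle.load(open("side0.pkl","rb"))
hs=cv2.cvtColor(s["image"],cv2.COLOR_RGB2HSV)
# brass top in side view
print(hs[200:216:2,344:374:2].tolist()[3])
m=cv2.inRange(hs,(16,60,150),(30,255,255)); q=np.zeros_like(m); q[196:222,338:378]=m[196:222,338:378]
for r in range(200,222): 
    x=np.nonzero(q[r])[0]; print(r,(x.min(),x.max()) if len(x) else None, s["image"][r,356].tolist())
mo=cv2.inRange(hs,(3,150,90),(18,255,255))
for r in range(270,306,4):
    row=mo[r,255:290]; x=np.nonzero(row)[0]+255; print(r,(x.min(),x.max()) if len(x) else None)
for z in(.107,.13,.155): print(z,proj(s,[[.5662,.1887,z],[.5662+.009,.1887+.009,z],[.5662-.009,.1887+.009,z],[.5662-.009,.1887-.009,z],[.5662+.009,.1887-.009,z]]).round(1).tolist())
C=np.array([.52225,-.168,.13]);a=np.radians(-6.6)
u=np.array([np.cos(a),np.sin(a),0])*.021;v=np.array([-np.sin(a),np.cos(a),0])*.021
print(proj(s,[C+u+v,C+u-v,C-u-v,C-u+v]).round(1).tolist())
```

```text
[[114, 10, 125], [113, 18, 125], [20, 128, 223], [21, 127, 228], [21, 125, 227], [21, 129, 226], [20, 132, 222], [20, 129, 223], [20, 128, 222], [20, 132, 219], [19, 133, 222], [19, 136, 223], [19, 128, 209], [109, 22, 127], [120, 4, 125]]
200 None [121, 121, 126]
201 (np.int64(353), np.int64(354)) [107, 113, 128]
202 (np.int64(352), np.int64(357)) [194, 165, 115]
203 (np.int64(351), np.int64(361)) [225, 184, 105]
204 (np.int64(350), np.int64(364)) [224, 186, 111]
205 (np.int64(348), np.int64(368)) [222, 185, 110]
206 (np.int64(347), np.int64(368)) [222, 184, 107]
207 (np.int64(346), np.int64(368)) [251, 222, 133]
208 (np.int64(345), np.int64(367)) [197, 160, 95]
209 (np.int64(346), np.int64(366)) [168, 138, 82]
210 (np.int64(346), np.int64(365)) [212, 175, 104]
211 (np.int64(346), np.int64(363)) [225, 186, 109]
212 (np.int64(349), np.int64(362)) [199, 163, 97]
213 (np.int64(351), np.int64(361)) [187, 155, 89]
214 (np.int64(354), np.int64(361)) [184, 152, 91]
215 (np.int64(357), np.int64(361)) [137, 126, 114]
216 None [143, 146, 159]
217 None [177, 171, 184]
218 None [131, 153, 146]
219 None [71, 114, 92]
220 None [65, 106, 85]
221 None [64, 104, 85]
270 None
274 (np.int64(266), np.int64(275))
278 (np.int64(264), np.int64(276))
282 (np.int64(264), np.int64(276))
286 (np.int64(264), np.int64(276))
290 (np.int64(264), np.int64(276))
294 (np.int64(265), np.int64(276))
298 (np.int64(266), np.int64(273))
302 None
0.107 [[269.8, 295.3], [263.3, 296.8], [272.0, 299.3], [276.3, 293.9], [267.7, 291.5]]
0.13 [[269.6, 285.4], [263.0, 286.9], [271.8, 289.4], [276.1, 284.0], [267.4, 281.6]]
0.155 [[269.3, 274.4], [262.7, 275.8], [271.6, 278.3], [276.0, 273.0], [267.2, 270.6]]
[[344.1, 207.9], [352.1, 200.6], [368.3, 205.1], [360.6, 212.6]]
```

Call:
move_arm(deltas=[0,0,0.1,0,0,-4,-1,0,0,0.2,0,0,-8,-1,0,0,0.299,0,0,-10,-1])

```text
time: 0.4
tool_pos: [0.162, -0.5261, 0.3088]
ee_rot: [3.138, -0.001, -0.004]
wrist_force: [0.6, -0.2, 0.2]
width: 0.0938
finger_force: 0.0
```

Call:
move_arm(deltas=[0,0,0,2.3,-4.1,0,-1,0,0,0,4.7,-8.3,0,-1,0,0,0,7.1,-12.5,0,-1,0,0,0,9.5,-16.7,0,-1,0,0,0,11.9,-20.9,0,-1,0,0,0,14.2,-25.1,0,-1,0,0,0,16.6,-29.3,0,-1,0,0,0,19,-33.4,0,-1])

```text
time: 1.2
tool_pos: [0.3523, -0.1897, 0.3052]
ee_rot: [-3.142, -0.0, -0.001]
wrist_force: [0.7, 0.1, 0.3]
width: 0.0941
finger_force: 0.0
```

Call:
move_arm(deltas=[0,0,0,2.3,-4.1,0,-1,0,0,0,4.7,-8.3,0,-1,0,0,0,7.1,-12.5,0,-1,0,0,0,9.5,-16.7,0,-1,0,0,0,11.9,-20.9,0,-1,0,0,0,14.2,-25.1,0,-1,0,0,0,16.6,-29.3,0,-1,0,0,0,19,-33.4,0,-1])

```text
time: 2.0
tool_pos: [0.5425, 0.1444, 0.3049]
ee_rot: [3.141, 0.001, 0.0]
wrist_force: [-0.9, -1.3, -0.4]
width: 0.0936
finger_force: 0.0
```

Call:
move_arm(deltas=[0,0,0,1.2,-2.3,0,-1,0,0,0,2.4,-4.6,0,-1,0,0,0,2.4,-4.6,4,-1,0,0,0,2.4,-4.6,8,-1,0,0,0,2.4,-4.6,10,-1,0,0,0,2.4,-4.6,10,-1])

```text
time: 2.6
tool_pos: [0.5635, 0.1878, 0.2]
ee_rot: [3.139, 0.01, 0.0]
wrist_force: [0.4, 1.2, -0.2]
width: 0.0939
finger_force: 0.0
```

Call:
move_arm(deltas=[0,0,0,0,0,3,-1,0,0,0,0,0,6,-1,0,0,0,0,0,8,-1,0,0,0,0,0,8.4,-1,0,0,0,0,0,8.4,-1,0,0,0,0,0,8.4,-1])

```text
time: 3.2
tool_pos: [0.5674, 0.1885, 0.1239]
ee_rot: [-3.141, -0.004, -0.0]
wrist_force: [0.7, 0.1, -1.5]
width: 0.0942
finger_force: 0.0
```

Run:
```python
from h import *
import pickle
s=robot.snapshot("side"); print({k:np.round(v,4) for k,v in robot.get_obs().items() if k in("tool_pos","ee_rot","wrist_force","time")})
im=s["image"][215:335,210:350,::-1]; cv2.imwrite("pics/g1.png",cv2.resize(im,None,fx=4,fy=4))
```

```text
{'time': np.float64(3.25), 'tool_pos': array([0.5674, 0.1885, 0.124 ]), 'ee_rot': array([-3.1407e+00, -4.1000e-03, -3.0000e-04]), 'wrist_force': array([-1.1441,  0.6845, -0.0313])}
```

View pics/g1.png

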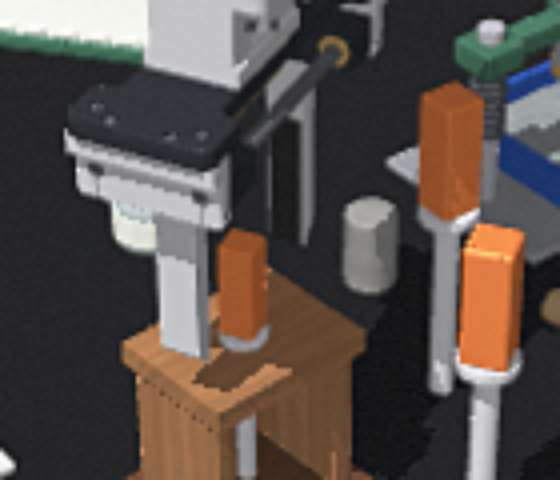

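The fingers straddle the handle: rod at crop (243,290), near finger at (185,280). I'll lower 3 mm and close.

Call:
move_arm(deltas=[0,0,0,0,0,0.4,-1,0,0,0,0,0,0.4,1,0,0,0,0,0,0.4,1,0,0,0,0,0,0.4,1,0,0,0,0,0,0.4,1,0,0,0,0,0,0.4,1,0,0,0,0,0,0.4,1,0,0,0,0,0,0.4,1])

```text
time: 4.05
tool_pos: [0.5661, 0.1883, 0.1174]
ee_rot: [3.142, -0.0, -0.0]
wrist_force: [0.0, 0.6, 0.4]
width: 0.0415
finger_force: 0.0
```

Call:
move_arm(deltas=[0,0,0,0,0,0,1,0,0,0,0,0,0,1,0,0,0,0,0,0,1,0,0,0,0,0,0,1,0,0,0,0,0,0,1,0,0,0,0,0,0,1,0,0,0,0,0,0,1])

```text
time: 4.75
tool_pos: [0.5661, 0.1883, 0.1174]
ee_rot: [3.142, -0.0, -0.0]
wrist_force: [0.3, 0.7, 0.6]
width: 0.0183
finger_force: 30.0
```

Gripped at width 18.3 mm with the rod tip about 102 mm below the TCP. Next is lift and carry.

Call:
move_arm(deltas=[0,0,0,0,0,-1,1,0,0,0,0,0,-3,1,0,0,0,0,0,-6,1,0,0,0,0,0,-10,1,0,0,0,0,0,-14,1,0,0,0,0,0,-17,1,0,0,0,0,0,-19,1,0,0,0,0,0,-19,1])

```text
time: 5.55
tool_pos: [0.5672, 0.1885, 0.3124]
ee_rot: [-3.14, -0.008, -0.0]
wrist_force: [-0.3, -0.3, -1.1]
width: 0.0174
finger_force: 30.0
```

Call:
move_arm(deltas=[0,0,0,-0.2,2,0,1,0,0,0,-0.6,5,0,1,0,0,0,-1,8,0,1,0,0,0,-1.4,11,0,1,0,0,0,-1.8,14,0,1,0,0,0,-2.1,17,0,1,0,0,0,-2.4,20,0,1,0,0,0,-2.8,23,0,1])

```text
time: 6.35
tool_pos: [0.5371, -0.0428, 0.3056]
ee_rot: [-3.141, 0.003, -0.0]
wrist_force: [0.5, 0.2, -1.4]
width: 0.018
finger_force: 30.0
```

Call:
move_arm(deltas=[0,0,0,-0.3,3,0,1,0,0,0,-0.7,6,0,1,0,0,0,-1.1,9,0,1,0,0,0,-1.4,11,0,1,0,0,0,-1.4,11.8,0,1,0,0,0,-1.4,11.8,2,1,0,0,0,-1.4,11.8,4,1,0,0,0,-1.4,11.8,5,1])

```text
time: 7.15
tool_pos: [0.5231, -0.1587, 0.2544]
ee_rot: [-3.139, 0.004, 0.0]
wrist_force: [-0.2, 0.3, -1.1]
width: 0.0175
finger_force: 30.0
```

Run:
```python
from h import *
import pickle
o=robot.get_obs(); s=robot.snapshot("side"); pickle.dump(s,open("side1.pkl","wb"))
t=robot.snapshot("top"); pickle.dump(t,open("top1.pkl","wb"))
p=o["tool_pos"]; print({k:np.round(o[k],4) for k in("time","tool_pos","ee_rot","wrist_force")})
print("tip px",proj(s,p-[0,0,.1024]),"H",proj(s,[.5235,-.160,.13]))
im=s["image"][120:240,290:430,::-1]; cv2.imwrite("pics/g2.png",cv2.resize(im,None,fx=5,fy=5,interpolation=cv2.INTER_CUBIC))
```

```text
{'time': np.float64(7.15), 'tool_pos': array([ 0.5231, -0.1587,  0.2544]), 'ee_rot': array([-3.1394e+00,  4.2000e-03,  4.0000e-04]), 'wrist_force': array([-0.1671,  0.3112, -1.0868])}
tip px [[355.18061959 199.68055524]] H [[354.60378693 207.87804404]]
```

View pics/g2.png

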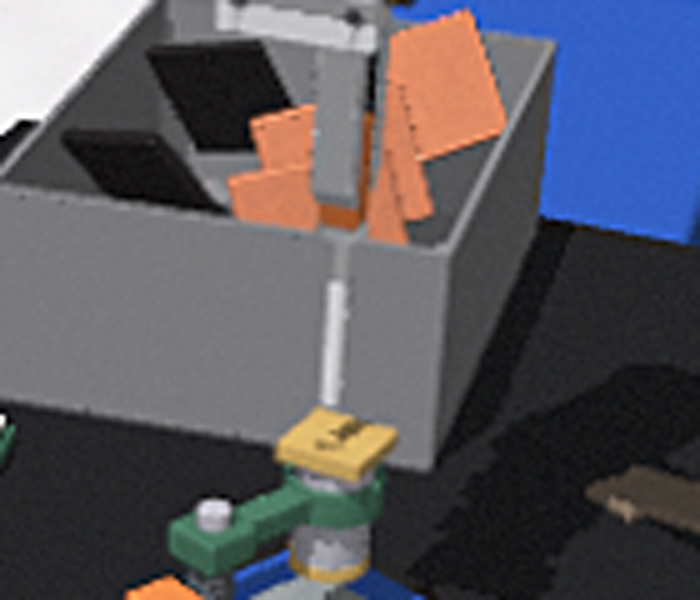

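The tip (px 356,200) sits right above the hole (355.4,208), matching the prediction. I'll descend gently.

Call:
move_arm(deltas=[0,0,0,0,0,1,1,0,0,0,0,0,1.7,1,0,0,0,0,0,1.9,1,0,0,0,0,0,1.9,1,0,0,0,0,0,2.1,1,0,0,0,0,0,2.3,1,0,0,0,0,0,2.5,1,0,0,0,0,0,2.5,1])

```text
time: 8.05
tool_pos: [0.5239, -0.1597, 0.2322]
ee_rot: [-3.142, 0.0, -0.0]
wrist_force: [-0.3, -0.2, -2.2]
width: 0.0179
finger_force: 30.0
```

Call:
move_arm(deltas=[0,0,0,0,0,0.1,1,0,0,0,0,0,0.2,1,0,0,0,0,0,0.3,1,0,0,0,0,0,0.4,1,0,0,0,0,0,0.5,1,0,0,0,0,0,0.5,1])

```text
time: 8.65
tool_pos: [0.5239, -0.1597, 0.2272]
ee_rot: [-3.141, 0.0, -0.0]
wrist_force: [0.7, -0.1, -0.6]
width: 0.0175
finger_force: 30.0
```

No contact force with the tip 5 mm below the cap's top, so it is in the hole. I'll continue down.

Call:
move_arm(deltas=[0,0,0,0,0,0.2,1,0,0,0,0,0,0.4,1,0,0,0,0,0,0.6,1,0,0,0,0,0,0.8,1,0,0,0,0,0,1.0,1,0,0,0,0,0,1.1,1,0,0,0,0,0,1.2,1,0,0,0,0,0,1.2,1])

```text
time: 9.45
tool_pos: [0.5239, -0.1597, 0.2153]
ee_rot: [-3.142, 0.0, -0.0]
wrist_force: [0.0, -0.0, -0.7]
width: 0.0179
finger_force: 30.0
```

Call:
move_arm(deltas=[0,0,0,0,0,0.1,1,0,0,0,0,0,0.2,1,0,0,0,0,0,0.3,1,0,0,0,0,0,0.4,1,0,0,0,0,0,0.5,1,0,0,0,0,0,0.6,1])

```text
time: 10.05
tool_pos: [0.524, -0.1598, 0.2103]
ee_rot: [3.141, -0.001, -0.0]
wrist_force: [-0.9, 0.2, 4.4]
width: 0.0174
finger_force: 30.0
```

Call:
move_arm(deltas=[0,0,0,0,0,0.1,1,0,0,0,0,0,0.2,1,0,0,0,0,0,0.3,1,0,0,0,0,0,0.4,1,0,0,0,0,0,0.4,1])

```text
time: 10.55
tool_pos: [0.5241, -0.1597, 0.2057]
ee_rot: [3.141, -0.0, -0.0]
wrist_force: [-1.3, 1.0, 4.9]
width: 0.0184
finger_force: 30.0
```

Contact at about 5 N. I'll keep pushing slowly.

Call:
move_arm(deltas=[0,0,0,0,0,0.08,1,0,0,0,0,0,0.16,1,0,0,0,0,0,0.24,1,0,0,0,0,0,0.32,1,0,0,0,0,0,0.4,1,0,0,0,0,0,0.48,1])

```text
time: 11.15
tool_pos: [0.524, -0.1595, 0.2014]
ee_rot: [-3.141, -0.001, -0.0]
wrist_force: [-2.2, 1.6, 6.3]
width: 0.0176
finger_force: 30.0
```

Call:
move_arm(deltas=[0,0,0,0,0,0.08,1,0,0,0,0,0,0.16,1,0,0,0,0,0,0.24,1,0,0,0,0,0,0.32,1,0,0,0,0,0,0.4,1,0,0,0,0,0,0.48,1])

```text
time: 11.75
tool_pos: [0.524, -0.1595, 0.1966]
ee_rot: [-3.141, -0.001, 0.0]
wrist_force: [-2.3, 1.2, 7.4]
width: 0.0177
finger_force: 30.0
```

Call:
move_arm(deltas=[0,0,0,-0.03,-0.02,0.08,1,0,0,0,-0.05,-0.03,0.16,1,0,0,0,-0.05,-0.03,0.24,1,0,0,0,-0.05,-0.03,0.32,1,0,0,0,-0.05,-0.03,0.4,1,0,0,0,-0.05,-0.03,0.48,1])

```text
time: 12.35
tool_pos: [0.5238, -0.1593, 0.1918]
ee_rot: [3.141, -0.001, -0.0]
wrist_force: [-2.1, 0.5, 5.9]
width: 0.0176
finger_force: 30.0
```

Call:
move_arm(deltas=[0,0,0,0,0,0.08,1,0,0,0,0,0,0.16,1,0,0,0,0,0,0.24,1,0,0,0,0,0,0.32,1,0,0,0,0,0,0.4,1,0,0,0,0,0,0.48,1])

```text
time: 12.95
tool_pos: [0.5238, -0.1593, 0.1869]
ee_rot: [-3.142, -0.001, -0.0]
wrist_force: [-1.6, 1.2, 5.8]
width: 0.0178
finger_force: 30.0
```

Call:
move_arm(deltas=[0,0,0,0,0,0.08,1,0,0,0,0,0,0.16,1,0,0,0,0,0,0.24,1,0,0,0,0,0,0.32,1,0,0,0,0,0,0.4,1,0,0,0,0,0,0.48,1])

```text
time: 13.55
tool_pos: [0.5238, -0.1593, 0.1823]
ee_rot: [-3.142, -0.001, -0.0]
wrist_force: [-2.0, 0.1, 6.7]
width: 0.0176
finger_force: 30.0
```

Call:
move_arm(deltas=[0,0,0,0,0,0.08,1,0,0,0,0,0,0.16,1,0,0,0,0,0,0.24,1,0,0,0,0,0,0.32,1,0,0,0,0,0,0.4,1,0,0,0,0,0,0.48,1])

```text
time: 14.15
tool_pos: [0.5238, -0.1592, 0.1779]
ee_rot: [-3.142, -0.002, -0.0]
wrist_force: [-2.7, 1.3, 8.0]
width: 0.0179
finger_force: 30.0
```

Call:
move_arm(deltas=[0,0,0,0,0,0.06,1,0,0,0,0,0,0.12,1,0,0,0,0,0,0.18,1,0,0,0,0,0,0.24,1,0,0,0,0,0,0.3,1,0,0,0,0,0,0.36,1])

```text
time: 14.75
tool_pos: [0.5238, -0.1592, 0.1748]
ee_rot: [-3.142, -0.002, -0.0]
wrist_force: [-2.9, 1.9, 9.4]
width: 0.0177
finger_force: 30.0
```

Run:
```python
from h import *
s=robot.snapshot("side"); print(robot.get_obs()["wrist_force"])
im=s["image"][150:280,300:420,::-1]; cv2.imwrite("pics/g3.png",cv2.resize(im,None,fx=4,fy=4,interpolation=cv2.INTER_CUBIC))
```

```text
[-2.66091654  1.13377197  9.36036481]
```

View pics/g3.png

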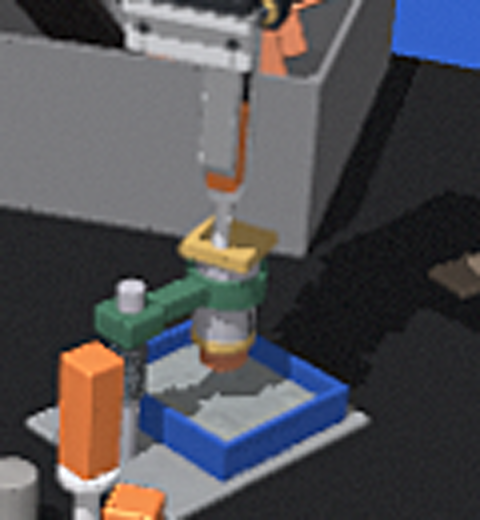

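The core's lower end shows below the barrel's mouth at crop (224,357), and the rod is straight in the hole. I'll continue.

Call:
move_arm(deltas=[0,0,0,0,0,0.06,1,0,0,0,0,0,0.12,1,0,0,0,0,0,0.18,1,0,0,0,0,0,0.24,1,0,0,0,0,0,0.3,1,0,0,0,0,0,0.36,1])

```text
time: 15.4
tool_pos: [0.5238, -0.1591, 0.1719]
ee_rot: [-3.142, -0.002, -0.0]
wrist_force: [-3.2, 1.8, 12.8]
width: 0.0179
finger_force: 30.0
```

Call:
move_arm(deltas=[0,0,0,0,0,0.06,1,0,0,0,0,0,0.12,1,0,0,0,0,0,0.18,1,0,0,0,0,0,0.24,1,0,0,0,0,0,0.3,1,0,0,0,0,0,0.36,1])

```text
time: 16.0
tool_pos: [0.5238, -0.1591, 0.1683]
ee_rot: [-3.141, -0.002, -0.0]
wrist_force: [-3.8, 2.7, 12.5]
width: 0.0174
finger_force: 30.0
```

Call:
move_arm(deltas=[0,0,0,0,0,0.06,1,0,0,0,0,0,0.12,1,0,0,0,0,0,0.18,1,0,0,0,0,0,0.24,1,0,0,0,0,0,0.3,1])

```text
time: 16.5
tool_pos: [0.5238, -0.1591, 0.1657]
ee_rot: [-3.142, -0.003, -0.0]
wrist_force: [-4.1, 1.2, 12.0]
width: 0.018
finger_force: 30.0
```

Call:
move_arm(deltas=[0,0,0,0,0,0.06,1,0,0,0,0,0,0.12,1,0,0,0,0,0,0.18,1,0,0,0,0,0,0.24,1,0,0,0,0,0,0.3,1])

```text
time: 17.0
tool_pos: [0.5238, -0.1591, 0.1629]
ee_rot: [-3.141, -0.003, -0.0]
wrist_force: [-4.1, 1.5, 11.8]
width: 0.018
finger_force: 30.0
```

Call:
move_arm(deltas=[0,0,0,0,0,0.06,1,0,0,0,0,0,0.12,1,0,0,0,0,0,0.18,1,0,0,0,0,0,0.24,1])

```text
time: 17.4
tool_pos: [0.5231, -0.1593, 0.1561]
ee_rot: [-3.141, 0.002, -0.0]
wrist_force: [-0.2, 0.4, -1.5]
width: 0.0178
finger_force: 30.0
```

The force vanished, so the core dropped. I'll check.

Run:
```python
from h import *
s=robot.snapshot("side"); print(robot.get_obs()["wrist_force"])
im=s["image"][180:280,310:420,::-1]; cv2.imwrite("pics/g4.png",cv2.resize(im,None,fx=4,fy=4,interpolation=cv2.INTER_CUBIC))
```

```text
[-0.32247832  0.37435682 -1.62195412]
```

View pics/g4.png

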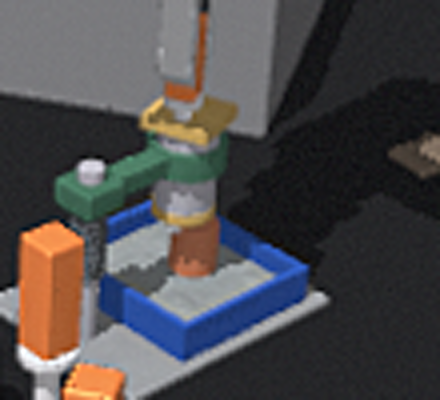

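The core stands in the tray at crop (195,247). Now I'll withdraw the rod and return it.

Call:
move_arm(deltas=[0,0,0,0,0,-0.5,1,0,0,0,0,0,-1.5,1,0,0,0,0,0,-3.5,1,0,0,0,0,0,-6,1,0,0,0,0,0,-9,1,0,0,0,0,0,-12,1,0,0,0,0,0,-14.5,1,0,0,0,0,0,-15.4,1])

```text
time: 18.25
tool_pos: [0.5244, -0.1598, 0.3162]
ee_rot: [3.139, -0.007, -0.0]
wrist_force: [0.4, -0.5, -1.0]
width: 0.0177
finger_force: 30.0
```

Call:
move_arm(deltas=[0,0,0,0.2,-2,0,1,0,0,0,0.6,-5,0,1,0,0,0,1,-8,0,1,0,0,0,1.4,-11,0,1,0,0,0,1.8,-14,0,1,0,0,0,2.1,-17,0,1,0,0,0,2.4,-20,0,1,0,0,0,2.8,-23,0,1])

```text
time: 19.05
tool_pos: [0.5513, 0.0718, 0.311]
ee_rot: [3.141, 0.001, -0.0]
wrist_force: [1.3, -0.5, -1.0]
width: 0.0178
finger_force: 30.0
```

Call:
move_arm(deltas=[0,0,0,0.3,-3,0,1,0,0,0,0.7,-6,0,1,0,0,0,1.1,-9,0,1,0,0,0,1.4,-11,0,1,0,0,0,1.45,-11.77,0,1,0,0,0,1.45,-11.77,3,1,0,0,0,1.45,-11.77,6,1,0,0,0,1.45,-11.77,8,1])

```text
time: 19.85
tool_pos: [0.5652, 0.1874, 0.2287]
ee_rot: [3.14, 0.003, -0.001]
wrist_force: [-0.0, 0.3, -2.3]
width: 0.0181
finger_force: 30.0
```

Run:
```python
from h import *
s=robot.snapshot("side"); o=robot.get_obs(); p=o["tool_pos"]; print(p,o["ee_rot"],o["wrist_force"])
print("tip px, hole px in x5 crop",[(q-[215,200])*5 for q in proj(s,[p-[0,0,.1024],[.566,.188,.1]])])
im=s["image"][200:320,215:325,::-1]; cv2.imwrite("pics/g5.png",cv2.resize(im,None,fx=5,fy=5,interpolation=cv2.INTER_CUBIC))
```

```text
[0.56371397 0.18700228 0.22497591] [ 3.13880027e+00  9.55650336e-03 -9.27755749e-04] [-1.40710164 -0.55076797 -3.99153686]
tip px, hole px in x5 crop [array([281.43829399, 442.56479929]), array([275.85403063, 490.65958714])]
```

View pics/g5.png

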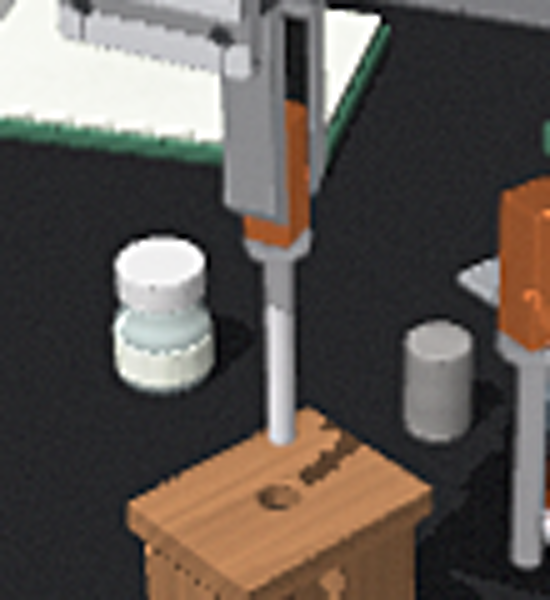

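The tip (282,440) is above the plate hole (278,495), as predicted. I'll settle, then lower.

Call:
move_arm(deltas=[0,0,0,0,0,0,1,0,0,0,0,0,0,1,0,0,0,0,0,1,1,0,0,0,0,0,2,1,0,0,0,0,0,2.6,1,0,0,0,0,0,3.0,1,0,0,0,0,0,3.4,1,0,0,0,0,0,3.4,1])

```text
time: 20.7
tool_pos: [0.5657, 0.1882, 0.1966]
ee_rot: [3.141, 0.001, -0.0]
wrist_force: [-0.3, -0.5, -1.6]
width: 0.0177
finger_force: 30.0
```

Call:
move_arm(deltas=[0,0,0,0,0,0.6,1,0,0,0,0,0,1.6,1,0,0,0,0,0,3,1,0,0,0,0,0,4.5,1,0,0,0,0,0,6,1,0,0,0,0,0,7,1,0,0,0,0,0,7.4,1,0,0,0,0,0,7.4,1])

```text
time: 21.5
tool_pos: [0.5656, 0.1882, 0.1224]
ee_rot: [3.141, 0.002, -0.0]
wrist_force: [-0.8, -0.2, -1.1]
width: 0.0178
finger_force: 30.0
```

Call:
move_arm(deltas=[0,0,0,0,0,0.1,1,0,0,0,0,0,0.2,1,0,0,0,0,0,0.3,1,0,0,0,0,0,0.3,1])

```text
time: 21.9
tool_pos: [0.5662, 0.1883, 0.1207]
ee_rot: [-3.142, -0.001, -0.0]
wrist_force: [0.4, -0.3, -1.1]
width: 0.0177
finger_force: 30.0
```

Call:
move_arm(deltas=[0,0,0,0,0,0.1,1,0,0,0,0,0,0.2,1,0,0,0,0,0,0.3,1,0,0,0,0,0,0.3,1])

```text
time: 22.3
tool_pos: [0.5661, 0.1883, 0.1174]
ee_rot: [3.141, -0.0, -0.0]
wrist_force: [-0.5, 0.2, 0.5]
width: 0.0177
finger_force: 30.0
```

Seated: the weight has come off the wrist. I'll release and rise.

Call:
move_arm(deltas=[0,0,0,0,0,0,-1,0,0,0,0,0,0,-1,0,0,0,0,0,0,-1,0,0,0,0,0,0,-1,0,0,0,0,0,0,-1,0,0,0,0,0,0,-1,0,0,0,0,0,0,-1,0,0,0,0,0,0,-1])

```text
time: 23.1
tool_pos: [0.566, 0.1883, 0.1174]
ee_rot: [3.142, 0.0, -0.0]
wrist_force: [0.4, 1.4, -0.3]
width: 0.0783
finger_force: 0.0
```

Call:
move_arm(deltas=[0,0,0,0,0,-1,-1,0,0,0,0,0,-3,-1,0,0,0,0,0,-6,-1,0,0,0,0,0,-9,-1,0,0,0,0,0,-12,-1,0,0,0,0,0,-15,-1,0,0,0,0,0,-15,-1,0,0,0,0,0,-15,-1])

```text
time: 23.9
tool_pos: [0.5663, 0.1884, 0.2685]
ee_rot: [-3.141, -0.002, -0.0]
wrist_force: [-0.1, -0.0, -0.9]
width: 0.0943
finger_force: 0.0
```

Run:
```python
from h import *
import pickle
s=robot.snapshot("side"); s0=pickle.load(open("side0.pkl","rb"))
a=np.hstack([s0["image"][190:350,225:415],s["image"][190:350,225:415]])[:,:,::-1]
cv2.imwrite("pics/g6.png",cv2.resize(a,None,fx=2.1,fy=2.1,interpolation=cv2.INTER_CUBIC)); print(robot.get_obs()["width"])
```

```text
0.09416778817518348
```

View pics/g6.png

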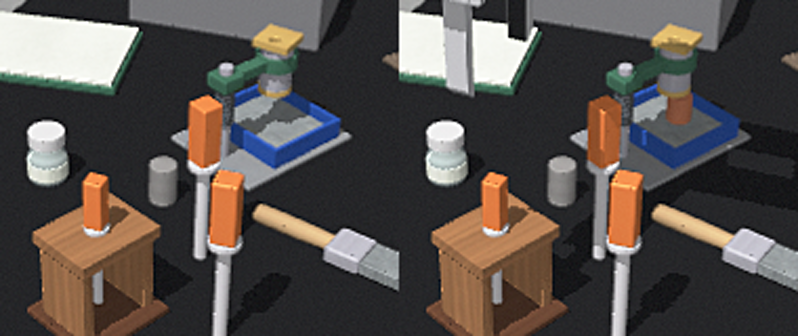

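The before and after views match. The rod is fully down in the holder (right half, 495,205), the core stands in the tray (680,108), and nothing else has moved. I'm handing in.

```bash
python3 -c "
from bench import robot
print(robot.close_job())"
```

```text
the job is handed in; nothing more can be done
None
```

The core is out and standing in the tray, the rod is back upright and fully down in its holder, nothing else visibly moved, and the job is handed in; the hand-in returned no verdict.

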